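# Pack up the ultrasound probe case

## Robot

A 7-joint arm with a two-finger parallel gripper is mounted at the origin on the work surface. World frame = base frame: x ahead of the robot, y to its left, z up, the work surface at z = 0. Lengths are in m, angles in rad, forces in N, time in s.
With the tool pointing down it reaches from about 0.35 to 0.9 m from the base axis. Payload 8.1 kg.
Tool frame: the origin (TCP) lies at the centre of the arm's flange, where the gripper is bolted on; the fingertips stand 178 mm ahead of it and the grasp point (between the pads) lies 159 mm ahead of it; z points along the fingers, y is the line along which they close (so a half turn about z gives the same grasp; the last joint's range is limited). The gripper opens to 92 mm and grips with 3 to 60 N. Pads are 19 mm wide; open, the fingers measure 130 mm over their backs; the gripper's body (75 mm by 190 mm) begins 47 mm behind the grasp point.
Start: joints at [1.171, 0.434, 0.025, 1.573, -0.012, 1.134, -0.075], TCP at [0.183, -0.598, 0.405] pointing down, gripper open.
Joint ranges: [-2.62, 2.62], [-0.44, 2.09], [-1.27, 1.32], [0.08, 2.57], [-1.32, 4.46], [0.12, 2], [-2.74, 2.74]. Speed limits (rad/s): [2.22, 2.22, 3.01, 3.01, 3.14, 3.14, 3.14].

## Interface

Orientations are given as a rotation vector (axis times angle).
In Python, from cell import arm gives the robot as it stands. The module is installed in compiled form; this text tells all that it offers.
- The arm moves only by the shell command python3 -m inch 'ROWS' [FORCE]. ROWS is text: rows parted by semicolons, each of 5 numbers parted by spaces: the shift along the tool's x, y, z in m, then the turn about the tool's z in rad, then the finger opening in m, from 0 to 0.0918. In form: x y z roll fingers; .... A call has 1 to 5 rows; each row is the pose to reach, as a shift and turn from the pose commanded when the call began, along the tool's axes at that moment; what a row does not reach only later rows make up. A row lasts 1/10 s, in which the tool goes at most 50 mm and 8.59 degrees, less where a joint would pass 70% of its speed; a pose out of reach is approached as far as the arm can. A call with a gripper value outside its range is refused whole. The fingers move at their own pace and stop on an object; FORCE is the grip in N (left out, the last holds). Time passes only in rows, so rows that repeat a pose let the fingers close. It gives the time, the measured TCP pose, the force, the opening and the grip force at its end, in the units of the state.
- arm.observe(): the state, without advancing time (a new reading comes with each control period).
- arm.get_image(name): name is "side" or "top" or "wrist"; returns the picture (480x640x3 uint8, red, green, blue); there is no depth.
- arm.get_calibration(name): a dict with "intrinsics" (3x3 intrinsics, pixels), "pose" (4x4, takes a point from camera to world coordinates). Camera axes: x right, y up, looking along -z (the intrinsics and any distortion apply to the point x, -y, -z); pixel columns grow to the right and rows downward; lengths in m; the calibration is good to about 2 mm. A picture is of the moment at which its call begins: read the wrist's pose just before it. get_calibration takes no time and is no camera call; for the wrist camera it gives the pose at the moment of the call.
- arm.sign_off(): hands the job in; it is judged then, once.
Trained networks look in the newest picture that a camera, given by its name, has taken for a name from the list of things; names that differ only in an ending like _2 or _b are one class to them, and where a whole thing is asked for, a point or a joint stands for the part that bears it (a point fixed in the world has none). Each returns a list of dicts, best first, with "conf" (0 to 1); they miss things now and then, are a little off and sometimes report something else, mostly with a low value. They report only what shows in the picture. A call takes as long as a camera call.
- arm.look_for(camera, query): "point" ([row, column] in pixels, amid what is visible of it).
- arm.silhouettes(camera, query): "region" (480x640 bool, what is visible of it) and "point" ([row, column] in pixels, amid what is visible of it).
- arm.place_of(camera, query): "point" ([row, column] in pixels: a listed point, or the origin of a listed thing).
The state is a dict: "clock": time; "joints": joint angles; "dq": joint speeds; "joint_efforts": joint torques, N m; "position": TCP position; "ee_rot": TCP orientation; "force": force on the tool from outside, world axes, zero at the start; "ft_torque": the same for the moment, N m; "width": opening from 0.0 (shut) to 1.0 (fully open); "gripper_force": force on a finger pad.
Only numpy, scipy, OpenCV 4.12 (cv2) and the standard library are available. Lean on these libraries where they do the work, as an engineer would, in place of code of your own. Each camera call takes 0.05 s, during which the arm holds its last target. There are 200 camera calls.

## Task

Pack up the probe case: first fold the upright blue holding flap down flat over the probe, then swing the white lid shut over it until it sits flush on the case. Only push, with the fingertips or the outside of the fingers: do not take the flap or the lid between the fingers, lift nothing, do not let the flap or the lid slam, and leave the probe, the battery, the gel bottle and the training phantom where they are. Finish with the hand clear of everything.

Things in the scene. Friction and masses are not known exactly. Their poses are not given: they have to be found in the camera images.
- case: White hard-plastic probe case, fixed to the work surface: base 220 (x) x 280 (y) x 75 mm high, walls 5 mm, 101 mm high when shut. Origin at the centre of its underside, z up. Lid hinge on top of its +x wall, black handle sticking out 26 mm from its -x wall. A divider at y = +45 mm parts the probe well (-y side) from the accessory well (+y side); all contents lie below z = 52 mm. Snap tabs need no working.
- flap (a joint): Angle (rad) of the blue foam-backed holding flap on the divider: 0 = down flat (top face 73 mm above the work surface), 1.57 = upright, stop at 1.9. A stiff plate 196 mm along the hinge, 165 mm from hinge to free edge, 5 mm thick, 10 mm foam pad beneath. Stiff hinge: it stays where it is left; about 1 N at the free edge moves it. Standing, it blocks the lid.
- flap_hinge (a point): Middle of the flap's hinge line, half-way through the plate: in the case frame (0, +45, 70.5) mm. The hinge line runs along the case's x. Its axes turn with the flap: -y from the hinge to the free edge, z out of the blue top face (the side away from the foam).
- flap_edge (a point): Middle of the flap's free edge, half-way through the plate, 165 mm from the hinge; same axes as flap_hinge. With the flap upright its blue top face looks to the case's +y and it must be pushed towards the case's -y and down.
- lid (a joint): Angle in rad of the white lid about its hinge: 0 = shut flush on the case, 1.57 = standing straight up, more = leaning outwards (to the case's +x); stops at 1.95. The hinge is stiff: the lid stays wherever it is left; 1 to 5 N near its free edge moves it. No latch.
- lid_hinge (a point): Middle of the lid's hinge line: in the case frame (+110, 0, 75) mm. The hinge line runs along the case's y. Its axes turn with the lid: -x from the hinge to the free edge, z out of the lid's smooth outer face, which lies 26 mm from the hinge plane.
- lid_edge (a point): Middle of the lid's free edge, on the outer face: 220 mm from the hinge along the lid, 26 mm out; same axes as lid_hinge. The lid is a shell 220 x 280 mm, 26 mm deep, open side to the case. Standing open, its outer face looks to the case's +x; it is pushed from there towards the case's -x and down.
- probe_center (a point): Centre of the loose wireless ultrasound probe (white, blue band, dark rounded head; 150 x 62 x 32 mm) lying in the foam cut-out under the flap. To be left alone.
- battery_center (a point): Centre of the loose dark grey battery pack, 70 x 45 x 26 mm, lying in the accessory well. To be left alone.
- gel_bottle_center (a point): Point 90 mm up the axis of the loose gel bottle standing beside the case: white with blue bands, 60 mm in diameter, 188 mm tall. To be left alone.
- phantom_center (a point): Point 25 mm up the middle of the loose training phantom standing beside the case: grey foot, skin-coloured block, 110 x 66 mm, 50 mm high. To be left alone.

How it is judged:
By the outcome, as a careful person would: the job done as asked, in the order asked, and still so for the second after the job is handed in, with the robot touching nothing.
It also fails if it takes over 56 s, if anything falls off the work surface, if the arm or the gripper's body presses on something with over 40 N, if the wrist force passes 120 N, or if a joint passes its speed limit or range.

## Working session

There is one attempt and no reset: what is moved stays moved. The work goes in short steps, Python scripts to look and compute and a shell command to move; the robot and the scene stay as the last step left them, time stands still between calls to the robot, and variables do not carry over. Pictures are saved under pics/ and viewed, at most 10 in all, crops included, and the job is handed in when it is done.

```bash
mkdir -p pics
cat > h.py <<'E'
import numpy as np, cv2
from cell import arm
from scipy.spatial.transform import Rotation as R
def ray(cal,rc):
    K=np.array(cal["intrinsics"]);T=np.array(cal["pose"])
    r,c=rc; d=np.linalg.inv(K)@[c,r,1.0]; d=np.array([d[0],-d[1],-d[2]])
    return T[:3,3],T[:3,:3]@d
def atz(cal,rc,z):
    o,d=ray(cal,rc); return o+d*(z-o[2])/d[2]
def proj(cal,p):
    K=np.array(cal["intrinsics"]);T=np.array(cal["pose"])
    q=T[:3,:3].T@(np.atleast_2d(p)-T[:3,3]).T; q=K@np.array([q[0],-q[1],-q[2]]); return (q[:2]/q[2]).T[:,::-1]
def save(cam,n):
    im=arm.get_image(cam); cv2.imwrite(f"pics/{n}.png",im[:,:,::-1]); return im
E
python3 - <<'E'
from h import *
print(arm.observe())
a=save("top","top0");b=save("side","side0")
cv2.imwrite("pics/both.png",cv2.resize(np.vstack([a,b])[:,:,::-1],(400,600)))
for cam in("top","side"):
    cal=arm.get_calibration(cam);print(cam,np.round(cal["pose"],3).tolist(),np.round(cal["intrinsics"],1).tolist(),cal.keys())
    for q in("case","flap_hinge","flap_edge","lid_hinge","lid_edge","probe_center","battery_center","gel_bottle_center","phantom_center"):
        print(q,[(np.round(d["point"]).tolist(),round(d["conf"],2)) for d in arm.place_of(cam,q)[:2]])
E
```

```text
{'clock': 0.0, 'joints': array([ 1.1713996 ,  0.43520216,  0.02496813,  1.5741258 , -0.01160453,
        1.13398225, -0.07511855]), 'dq': array([ 0.0003416 ,  0.00165148, -0.00112121, -0.00104163, -0.00080266,
       -0.00025224, -0.00067687]), 'joint_efforts': array([-1.32216741e-03, -6.67876625e+01,  9.85247120e-01, -3.14469767e+01,
       -6.02540793e-02,  4.23989247e-02,  1.37798843e-04]), 'position': array([ 0.18268693, -0.59744995,  0.40394652]), 'ee_rot': array([-3.10557140e+00, -4.64138001e-01,  5.75242308e-04]), 'force': array([ 0.51932953,  0.46623857, -0.06897802]), 'ft_torque': array([-0.03511082,  0.00379032,  0.06306311]), 'gripper_force': 0.0, 'width': 1.0034742212820438}
top [[0.01, 0.993, -0.12, 0.473], [-1.0, 0.009, -0.003, -0.031], [-0.002, 0.12, 0.993, 0.997], [0.0, 0.0, 0.0, 1.0]] [[550.0, 0.0, 319.3], [0.0, 550.0, 245.8], [0.0, 0.0, 1.0]] dict_keys(['intrinsics', 'pose'])
case [([274.0, 289.0], 0.85)]
flap_hinge [([296.0, 294.0], 0.61)]
flap_edge [([269.0, 284.0], 0.71), ([293.0, 155.0], 0.51)]
lid_hinge [([288.0, 223.0], 0.76)]
lid_edge [([296.0, 152.0], 0.8)]
probe_center [([248.0, 280.0], 0.89)]
battery_center [([314.0, 333.0], 0.65)]
gel_bottle_center [([182.0, 407.0], 0.92)]
phantom_center [([275.0, 291.0], 0.28)]
side [[-0.15, 0.854, -0.498, 0.077], [-0.989, -0.126, 0.081, 0.033], [0.006, 0.505, 0.863, 0.969], [0.0, 0.0, 0.0, 1.0]] [[579.2, 0.0, 309.4], [0.0, 579.2, 245.6], [0.0, 0.0, 1.0]] dict_keys(['intrinsics', 'pose'])
case [([295.0, 273.0], 0.79)]
flap_hinge [([298.0, 284.0], 0.97), ([191.0, 367.0], 0.45)]
flap_edge [([234.0, 268.0], 0.81)]
lid_hinge [([301.0, 215.0], 0.84), ([279.0, 408.0], 0.38)]
lid_edge [([251.0, 150.0], 0.83)]
probe_center []
battery_center [([315.0, 322.0], 0.76)]
gel_bottle_center [([294.0, 271.0], 0.65), ([189.0, 369.0], 0.6)]
phantom_center [([282.0, 409.0], 0.8)]
```

View pics/top0.png

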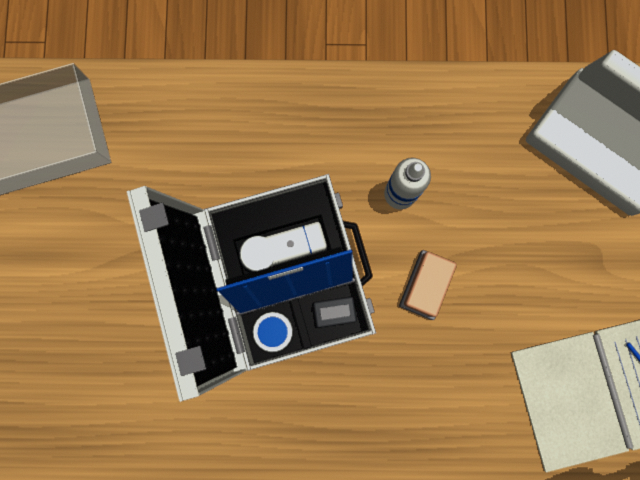

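View pics/side0.png

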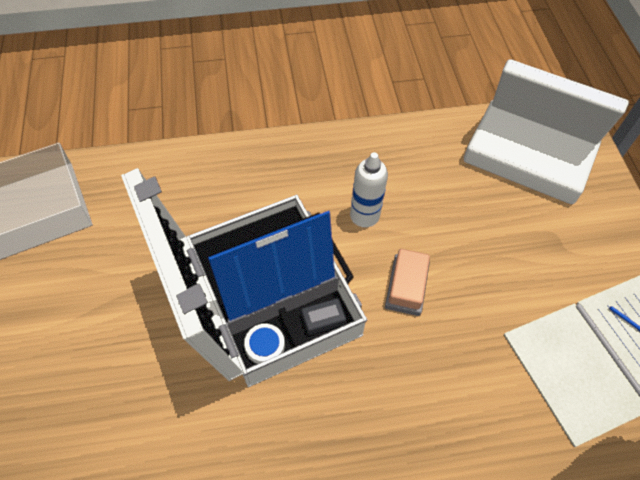

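The top view shows the case yawed. Its rim corners are near (177,330), (333,374) and (368,247). The flap stands at about (270,285), with its blue face toward the robot. The lid's outer edge runs (191,128)–(401,182). The bottle is at (182,407) and the phantom at (285,428). I'll fit the model to these.

```bash
cat >> h.py <<'E'
def rotz(a): return R.from_euler('z',a).as_matrix()
def flap_c(phi,u,v,w):  # u along case x, v dist from hinge toward edge, w out of top face -> case frame
    return np.array([u,.045-v*np.cos(phi)+w*np.sin(phi),.0705+v*np.sin(phi)+w*np.cos(phi)])
def lid_c(t,u,v,w):  # u along y, v dist from hinge, w out of outer face
    return np.array([.110-v*np.cos(t)+w*np.sin(t),u,.075+v*np.sin(t)+w*np.cos(t)])
def c2w(P,p): return rotz(P[2])@np.asarray(p)+[P[0],P[1],0]
def w2c(P,p): return rotz(P[2]).T@(np.asarray(p)-[P[0],P[1],0])
E
python3 - <<'E'
from h import *
from scipy.optimize import least_squares
ct,cs=arm.get_calibration("top"),arm.get_calibration("side")
def model(q):
    P=q[:3];f,t=q[3:]
    C=[(ct,(177,330),[-.11,-.14,.075]),(ct,(333,374),[-.11,.14,.075]),(cs,(198,297),[-.11,-.14,.075]),(cs,(320,364),[-.11,.14,.075]),(ct,(368,247),[.11,.14,.075]),
     (ct,(288,218),flap_c(f,.098,.165,0)),(ct,(251,352),flap_c(f,-.098,.165,0)),(cs,(262,210),flap_c(f,.098,.165,0)),(cs,(212,330),flap_c(f,-.098,.165,0)),
     (ct,(191,128),lid_c(t,-.14,.22,.026)),(ct,(401,182),lid_c(t,.14,.22,.026)),(cs,(174,123),lid_c(t,-.14,.22,.026)),(cs,(335,184),lid_c(t,.14,.22,.026))]
    return np.array([proj(c,c2w(P,p))[0]-rc for c,rc,p in C])
best=None
for y in (-1.8,-1.3,1.3,1.8,):
    s=least_squares(lambda q:model(q).ravel(),[.45,.02,y,1.57,1.6],loss='soft_l1')
    if best is None or s.cost<best.cost: best=s
print(best.x.round(4),best.cost);print(model(best.x).round(1).tolist())
P=best.x[:3]
for n,z,rt,rs in(("gel",.09,(182,407),(189,369)),("ph",.025,None,(282,409))):
  if rt: print(n,atz(ct,rt,z),w2c(P,atz(ct,rt,z)))
  print(n,atz(cs,rs,z),w2c(P,atz(cs,rs,z)))
f,t=best.x[3:]
print("flapedge",c2w(P,flap_c(f,0,.165,0)),"lidedge",c2w(P,lid_c(t,0,.22,.026)))
E=R.from_rotvec(arm.observe()["ee_rot"]).as_matrix();print(E.round(3))
np.save("fit.npy",best.x)
E
```

```text
[ 0.542   0.0223 -4.429   1.3716  1.712 ] 18.680943821546435
[[-2.0, -0.7], [1.0, 1.4], [-3.9, 0.0], [-0.7, 2.1], [2.5, 0.0], [1.8, -1.1], [0.8, 0.6], [-4.0, -1.8], [-0.8, -0.4], [-0.7, 1.4], [-0.1, -1.3], [-0.5, -0.3], [2.6, 0.4]]
gel [ 0.69252153 -0.17489327  0.09      ] [-0.23139816 -0.08935059  0.09      ]
gel [ 0.68871662 -0.17732285  0.09      ] [-0.23266684 -0.08501808  0.09      ]
ph [ 0.51896594 -0.22319896  0.025     ] [-0.22924519  0.09078921  0.025     ]
flapedge [0.53017955 0.01883737 0.23223575] lidedge [0.49541417 0.18233987 0.28915169]
[[ 0.956  0.292  0.   ]
 [ 0.292 -0.956 -0.   ]
 [ 0.     0.    -1.   ]]
```

```bash
cat >> h.py <<'E'
def tool(case_p,s=None):  # tool-axis shift from the present pose to bring TCP to case_p
    s=s or arm.observe(); E=R.from_rotvec(s["ee_rot"]).as_matrix()
    return (E.T@(c2w(np.load("fit.npy")[:3],case_p)-s["position"])).round(4).tolist()
E
python3 - <<'E'
from h import *
q=np.load("fit.npy"); s=arm.observe()
print("pre",tool([-.02,.07,.378],s))
for f in (1.37,1.2,1.0,.8,.6,.4,.25,.12,0):
    c=flap_c(f,-.02,.13,.0025); print(f,tool([-.02,c[1]+.0095,c[2]+.178],s))
print("lid pre")
print(tool([.23,.0,.43],s))
E
```

```text
pre [0.4546, -0.4687, 0.0267]
1.37 [0.4936, -0.4682, 0.0284]
1.2 [0.5148, -0.4679, 0.0342]
1.0 [0.5382, -0.4676, 0.0455]
0.8 [0.5588, -0.4673, 0.0612]
0.6 [0.5759, -0.4671, 0.0808]
0.4 [0.5888, -0.4669, 0.1033]
0.25 [0.5954, -0.4669, 0.1217]
0.12 [0.5988, -0.4668, 0.1382]
0 [0.6001, -0.4668, 0.1537]
lid pre
[0.5279, -0.7178, -0.0253]
```

```bash
for i in 1 2 3 4; do python3 -m inch '0.022 -0.022 0.001 0 0;0.046 -0.047 0.003 0 0;0.070 -0.072 0.004 0 0;0.092 -0.095 0.005 0 0;0.112 -0.116 0.007 0 0'; done; python3 -c "
from h import *
print(tool([-.02,.07,.378])); save('top','t1')
for f in (1.37,1.2,1.0,.8,.6,.4,.25,.12,0):
    c=flap_c(f,-.02,.13,.0025); print(f,tool([-.02,c[1]+.0095,c[2]+.178]))"
```

```text
clock: 1.5
position: [0.2566, -0.4525, 0.3979]
ee_rot: [3.107, 0.465, 0.001]
force: [0.5, -0.2, 0.6]
width: 0.611
gripper_force: 0.0
clock: 2.0
position: [0.3298, -0.3088, 0.391]
ee_rot: [3.106, 0.465, 0.001]
force: [-0.0, 0.3, 0.8]
width: 0.177
gripper_force: 0.0
clock: 2.5
position: [0.4029, -0.1652, 0.384]
ee_rot: [3.107, 0.465, 0.001]
force: [-0.4, -0.5, -0.7]
width: 0.003
gripper_force: 0.0
clock: 3.0
position: [0.4761, -0.0214, 0.377]
ee_rot: [3.107, 0.465, 0.001]
force: [1.2, -0.1, 0.3]
width: 0.006
gripper_force: 0.0
[0.0055, -0.0035, -0.001]
1.37 [0.0418, 0.0009, 0.0007]
1.2 [0.0631, 0.0013, 0.0066]
1.0 [0.0864, 0.0018, 0.018]
0.8 [0.107, 0.0022, 0.0338]
0.6 [0.124, 0.0025, 0.0534]
0.4 [0.1368, 0.0028, 0.0759]
0.25 [0.1433, 0.003, 0.0943]
0.12 [0.1467, 0.0031, 0.1109]
0 [0.1479, 0.0031, 0.1264]
```

View pics/t1.png

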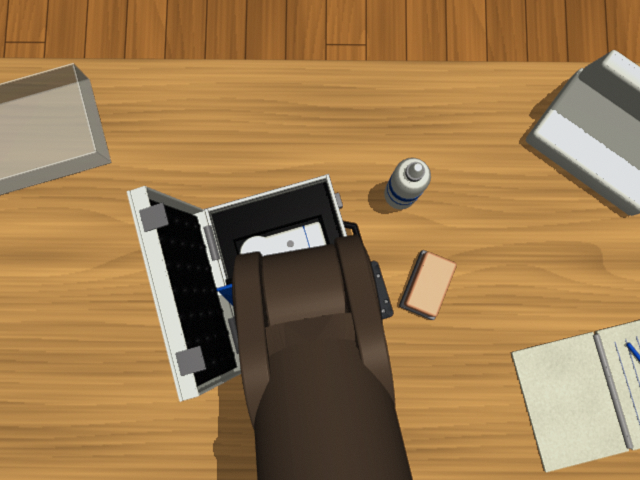

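The hand is in front of the flap at about (270,300), and the lid at cols 130–240 is clear of the arm. I'll push slowly along the flap's arc.

```bash
python3 -m inch '0.012 0 0 0 0;0.024 0 0 0 0;0.035 0 0 0 0;0.045 0 0.001 0 0;0.053 0 0.003 0 0'; python3 -m inch '0.009 0 0.003 0 0;0.018 0 0.006 0 0;0.025 0 0.010 0 0;0.033 0 0.015 0 0;0.040 0 0.020 0 0'; python3 -c "
from h import *
save('side','s2')
c=flap_c(.7,-.02,.13,.0025);print(tool([-.02,c[1]+.0095,c[2]+.178]))"
```

```text
clock: 3.55
position: [0.5271, -0.008, 0.3736]
ee_rot: [3.107, 0.463, -0.0]
force: [-1.1, -0.4, 1.6]
width: 0.006
gripper_force: 0.6
clock: 4.05
position: [0.5651, 0.0045, 0.3533]
ee_rot: [-3.107, -0.465, -0.0]
force: [0.7, -0.1, 0.4]
width: 0.007
gripper_force: 0.5
[0.0256, -0.003, 0.0183]
```

View pics/s2.png

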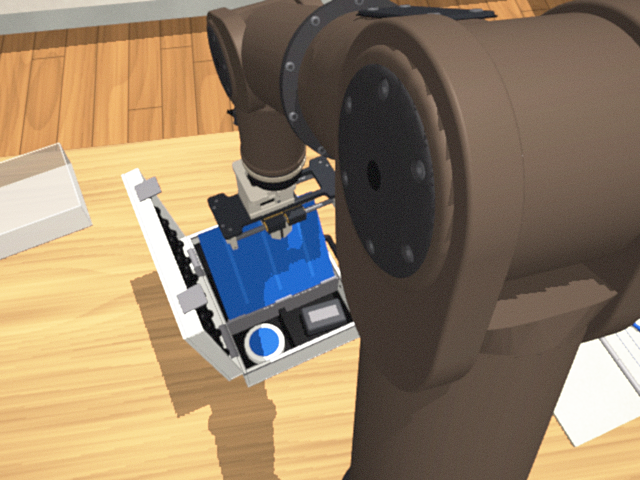

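The flap (blue, around (260,270)) is folding under the fingertips at (235,283), and the gripper clears the lid. Continuing down.

```bash
python3 -m inch '0.009 0 0.005 0 0;0.017 0 0.011 0 0;0.025 0 0.018 0 0;0.031 0 0.025 0 0;0.036 0 0.032 0 0'; python3 -m inch '0.005 0 0.007 0 0;0.009 0 0.014 0 0;0.012 0 0.022 0 0;0.015 0 0.029 0 0;0.017 0 0.035 0 0';python3 -m inch '0.001 0 0.006 0 0;0.002 0 0.011 0 0;0.003 0 0.016 0 0;0.004 0 0.020 0 0;0.004 0 0.024 0 0'; python3 -c "
from h import *
c=flap_c(0,-.02,.13,.0025);print(tool([-.02,c[1]+.0095,c[2]+.178]))"
```

```text
clock: 4.6
position: [0.5995, 0.0149, 0.321]
ee_rot: [-3.107, -0.465, 0.0]
force: [-0.3, -0.7, 0.7]
width: 0.007
gripper_force: 0.4
clock: 5.1
position: [0.6154, 0.0198, 0.2861]
ee_rot: [-3.107, -0.464, -0.0]
force: [-0.5, -0.7, 1.1]
width: 0.001
gripper_force: 0.3
clock: 5.6
position: [0.619, 0.0209, 0.2624]
ee_rot: [3.107, 0.464, 0.0]
force: [0.3, 1.1, 0.2]
width: 0.004
gripper_force: 0.3
[0.002, -0.0028, 0.0114]
```

```bash
python3 -m inch '0 0 0.003 0 0;0 0 0.006 0 0;0 0 0.008 0 0;0 0 0.010 0 0;0 0 0.011 0 0';python3 -m inch '0 0 0.001 0 0;0 0 0.002 0 0;0 0 0.002 0 0'
```

```text
clock: 6.1
position: [0.619, 0.0209, 0.2516]
ee_rot: [3.107, 0.464, -0.0]
force: [0.3, 0.4, 0.8]
width: 0.006
gripper_force: 0.3
clock: 6.4
position: [0.6189, 0.0209, 0.2512]
ee_rot: [3.107, 0.464, 0.001]
force: [-4.1, -0.8, 14.0]
width: 0.006
gripper_force: 7.0
```

Contact at 14 N with the tip at z = 73 mm, so the flap is flat. Retreating upward.

```bash
python3 -m inch '0 0 -0.005 0 0;0 0 -0.025 0 0;0 0 -0.06 0 0;0 0 -0.10 0 0;0 0 -0.14 0 0';python3 -m inch '-0.02 -0.01 -0.04 0 0;-0.04 -0.02 -0.07 0 0;-0.055 -0.03 -0.1 0 0;-0.07 -0.04 -0.12 0 0;-0.07 -0.04 -0.12 0 0'; python3 -c "
from h import *
save('side','s3');save('top','t3')
s=arm.observe()
for x,y,z in((.22,0,.505),(.22,0,.448)):print(tool([x,y,z],s))
print('arc')
for f in (1.71,1.57,1.4,1.2,1.0,.8,.6,.4,.25,.12,0):
    c=lid_c(f,0,.19,.026); print(f,tool([c[0]+.019,0,c[2]+.178],s))"
```

```text
clock: 6.9
position: [0.6186, 0.0208, 0.391]
ee_rot: [-3.107, -0.465, 0.001]
force: [0.6, 0.1, 0.3]
width: 0.003
gripper_force: 0.0
clock: 7.4
position: [0.539, 0.04, 0.5133]
ee_rot: [3.106, 0.467, 0.008]
force: [-0.4, 0.6, -0.3]
width: 0.004
gripper_force: 0.0
[-0.0001, -0.2039, 0.0047]
[-0.0001, -0.2039, 0.0617]
arc
1.71 [-0.0007, -0.165, 0.0722]
1.57 [-0.001, -0.1388, 0.0668]
1.4 [-0.0014, -0.1062, 0.0652]
1.2 [-0.0019, -0.0683, 0.0703]
1.0 [-0.0024, -0.0322, 0.0829]
0.8 [-0.0029, 0.0008, 0.1025]
0.6 [-0.0033, 0.0292, 0.1282]
0.4 [-0.0036, 0.0519, 0.159]
0.25 [-0.0038, 0.0646, 0.1847]
0.12 [-0.0039, 0.0725, 0.2084]
0 [-0.004, 0.0769, 0.2309]
```

View pics/s3.png

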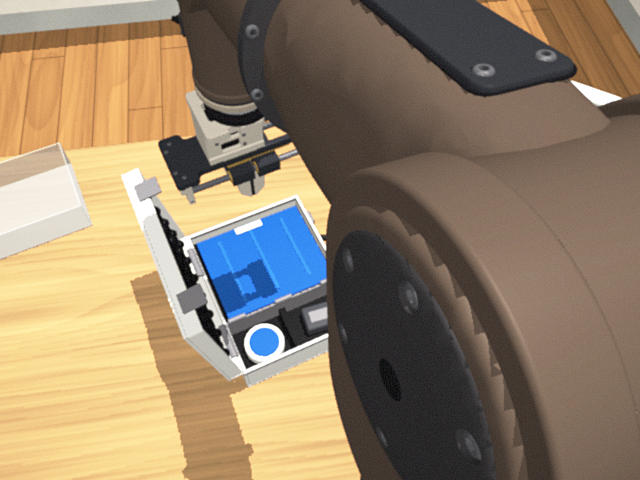

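The flap lies flat (blue, around (255,260)) and the lid still stands at left. Crossing over the lid to its outer side.

```bash
python3 -m inch '0 -0.04 0 0 0;0 -0.08 0 0 0;0 -0.12 0 0 0;0 -0.16 0 0 0;0 -0.195 0 0 0';python3 -m inch '0 -0.012 0.003 0 0;0 -0.012 0.02 0 0;0 -0.012 0.04 0 0;0 -0.012 0.055 0 0;0 -0.012 0.06 0 0'; python3 -c "
from h import *
save('top','t4')
s=arm.observe()
for f in (1.71,1.57,1.4,1.2,1.0,.8,.6,.4,.25,.12,0):
    c=lid_c(f,0,.19,.026); print(f,tool([c[0]+.019,0,c[2]+.178],s))"
```

```text
clock: 8.0
position: [0.4831, 0.2266, 0.508]
ee_rot: [3.107, 0.465, -0.004]
force: [1.9, 0.2, -0.0]
width: 0.004
gripper_force: 0.0
clock: 8.5
position: [0.4802, 0.2354, 0.4467]
ee_rot: [3.106, 0.462, -0.007]
force: [-1.1, 0.1, -0.4]
width: 0.002
gripper_force: 0.0
1.71 [-0.0008, 0.041, 0.0095]
1.57 [-0.0011, 0.0672, 0.0041]
1.4 [-0.0015, 0.0998, 0.0025]
1.2 [-0.002, 0.1377, 0.0076]
1.0 [-0.0023, 0.1738, 0.0203]
0.8 [-0.0027, 0.2068, 0.0398]
0.6 [-0.0029, 0.2352, 0.0655]
0.4 [-0.0031, 0.2579, 0.0963]
0.25 [-0.0031, 0.2706, 0.1221]
0.12 [-0.0031, 0.2785, 0.1457]
0 [-0.0031, 0.2829, 0.1683]
```

View pics/t4.png

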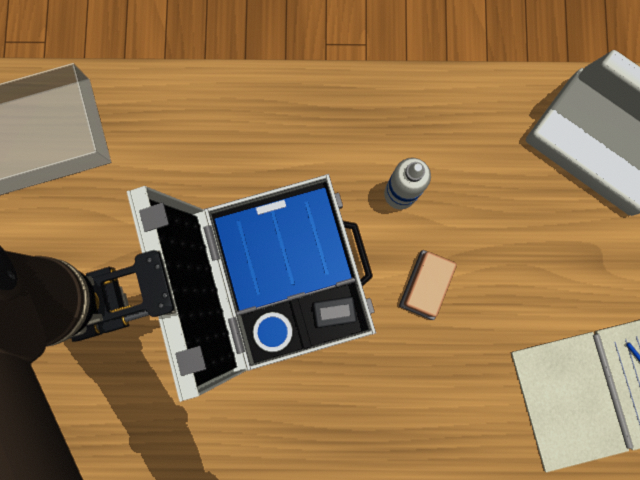

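The flap is flat and the hand is at the lid's outer side at about (285,130), with its body above the lid edge. Pushing now.

```bash
python3 -m inch '0 0.012 0.003 0 0;0 0.024 0.005 0 0;0 0.036 0.005 0 0;0 0.047 0.005 0 0;0 0.058 0.005 0 0'; python3 -m inch '0 0.011 0 0 0;0 0.022 0 0 0;0 0.033 -0.001 0 0;0 0.044 -0.001 0 0;0 0.055 0 0 0';python3 -m inch '0 0.011 0.002 0 0;0 0.022 0.003 0 0;0 0.033 0.006 0 0;0 0.043 0.010 0 0;0 0.053 0.013 0 0'; python3 -c "
from h import *
save('top','t5')
s=arm.observe()
for f in (1.2,1.0,.8,.6,.4,.25,.12,0):
    c=lid_c(f,0,.19,.026); print(f,tool([c[0]+.019,0,c[2]+.178],s))"
```

```text
clock: 9.05
position: [0.4971, 0.1808, 0.4457]
ee_rot: [-3.106, -0.465, -0.003]
force: [-0.6, 4.7, 3.9]
width: 0.003
gripper_force: 2.3
clock: 9.55
position: [0.513, 0.1275, 0.4446]
ee_rot: [3.107, 0.464, -0.001]
force: [-1.0, 4.1, 3.8]
width: 0.004
gripper_force: 1.8
clock: 10.05
position: [0.5286, 0.0769, 0.4313]
ee_rot: [3.107, 0.464, -0.0]
force: [-0.2, 2.1, -0.3]
width: 0.004
gripper_force: 1.2
1.2 [-0.002, -0.0301, -0.0089]
1.0 [-0.0023, 0.0061, 0.0037]
0.8 [-0.0027, 0.039, 0.0233]
0.6 [-0.003, 0.0674, 0.049]
0.4 [-0.0032, 0.0901, 0.0798]
0.25 [-0.0033, 0.1028, 0.1055]
0.12 [-0.0034, 0.1107, 0.1292]
0 [-0.0034, 0.1151, 0.1518]
```

View pics/t5.png

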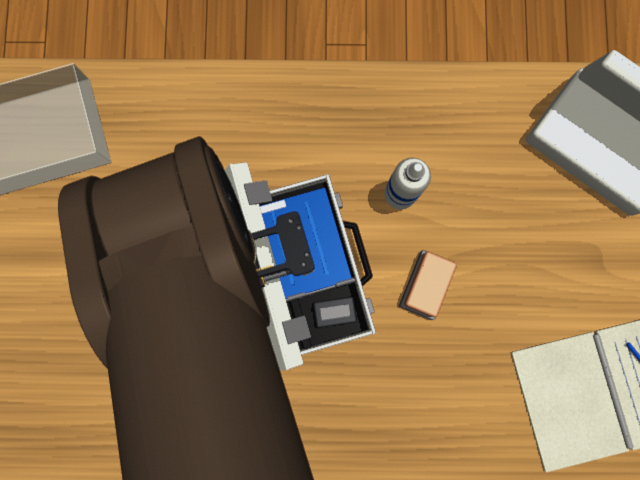

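The lid edge is now at about (265,265), past vertical, and follows the fingers. Continuing the arc.

```bash
python3 -m inch '0 0.010 0.006 0 0;0 0.020 0.012 0 0;0 0.030 0.018 0 0;0 0.039 0.024 0 0;0 0.047 0.030 0 0'; python3 -m inch '0 0.008 0.007 0 0;0 0.015 0.014 0 0;0 0.021 0.021 0 0;0 0.028 0.029 0 0;0 0.034 0.037 0 0';python3 -m inch '0 0.006 0.008 0 0;0 0.011 0.017 0 0;0 0.015 0.025 0 0;0 0.019 0.033 0 0;0 0.022 0.040 0 0'; python3 -c "
from h import *
s=arm.observe()
for f in (.4,.25,.12,0):
    c=lid_c(f,0,.19,.026); print(f,tool([c[0]+.019,0,c[2]+.178],s))"
```

```text
clock: 10.6
position: [0.5424, 0.0319, 0.4011]
ee_rot: [3.107, 0.464, -0.0]
force: [-0.4, 0.3, 3.1]
width: 0.006
gripper_force: 1.1
clock: 11.1
position: [0.5522, -0.0002, 0.364]
ee_rot: [3.107, 0.464, -0.0]
force: [0.1, -0.3, 2.6]
width: 0.003
gripper_force: 1.0
clock: 11.6
position: [0.5585, -0.021, 0.3239]
ee_rot: [3.107, 0.464, -0.001]
force: [-0.2, -0.9, 2.2]
width: 0.002
gripper_force: 0.7
0.4 [-0.0036, -0.0104, -0.027]
0.25 [-0.0037, 0.0024, -0.0013]
0.12 [-0.0038, 0.0103, 0.0223]
0 [-0.0039, 0.0148, 0.0449]
```

```bash
python3 -m inch '0 0.003 0.007 0 0;0 0.006 0.014 0 0;0 0.008 0.020 0 0;0 0.010 0.026 0 0;0 0.012 0.031 0 0'; python3 -m inch '0 0.001 0.004 0 0;0 0.002 0.007 0 0;0 0.003 0.010 0 0;0 0.003 0.012 0 0;0 0.003 0.013 0 0';python3 -m inch '0 0 0.001 0 0;0 0 0.002 0 0;0 0 0.002 0 0'
```

```text
clock: 12.1
position: [0.5619, -0.032, 0.2932]
ee_rot: [-3.107, -0.465, 0.0]
force: [-0.7, 0.3, 1.1]
width: 0.005
gripper_force: 0.5
clock: 12.6
position: [0.563, -0.0353, 0.2807]
ee_rot: [3.107, 0.464, 0.0]
force: [-0.1, -0.7, 1.3]
width: 0.005
gripper_force: 0.5
clock: 12.9
position: [0.5629, -0.0351, 0.2793]
ee_rot: [3.107, 0.464, 0.001]
force: [-0.7, -1.5, 7.1]
width: 0.007
gripper_force: 3.4
```

```bash
python3 -m inch '0 0 0.001 0 0;0 0 0.001 0 0;0 0 0.001 0 0'; python3 -m inch '0 0 -0.005 0 0;0 0 -0.02 0 0;0 0 -0.05 0 0;0 0 -0.09 0 0;0 0 -0.13 0 0';for i in 1 2; do python3 -m inch '-0.03 0 0 0 0;-0.06 0 0 0 0;-0.10 0 0 0 0;-0.12 0 0 0 0;-0.13 0 0 0 0';done; python3 -c "
from h import *
a=save('top','t6');b=save('side','s6');cv2.imwrite('pics/end.png',np.vstack([a[100:400,100:500],b[100:400,60:460]])[:,:,::-1])"
```

```text
clock: 13.2
position: [0.5629, -0.0351, 0.2792]
ee_rot: [3.106, 0.464, 0.001]
force: [-4.7, -1.4, 16.4]
width: 0.003
gripper_force: 8.2
clock: 13.7
position: [0.5625, -0.0348, 0.4088]
ee_rot: [-3.106, -0.465, 0.002]
force: [0.8, -0.1, 0.2]
width: 0.005
gripper_force: 0.0
clock: 14.2
position: [0.4368, -0.0734, 0.4078]
ee_rot: [3.107, 0.463, -0.001]
force: [0.2, -0.7, 0.2]
width: 0.007
gripper_force: 0.0
clock: 14.7
position: [0.3132, -0.1112, 0.4079]
ee_rot: [3.107, 0.463, 0.0]
force: [0.4, -0.9, 0.5]
width: 0.003
gripper_force: 0.0
```

View pics/end.png

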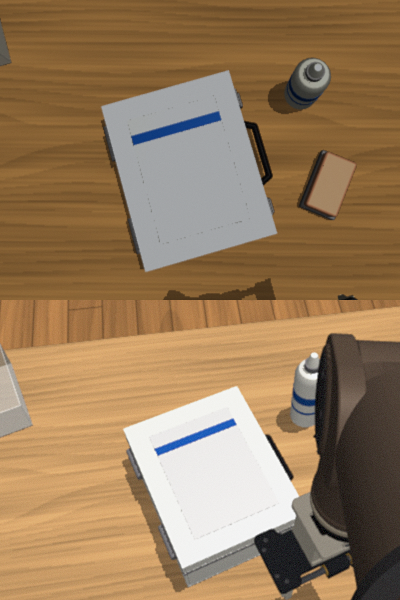

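The lid is shut flush, the bottle and phantom are where they were, and the hand is clear.

```bash
python3 -c "
from cell import arm
print(arm.sign_off())"
```

```text
the job is handed in; nothing more can be done
None
```

The flap was folded flat over the probe, then the lid was pushed shut flush on the case. The job was handed in at about 15 s with the hand clear; the bottle and phantom had not moved, and nothing touched the probe or battery.

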